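# Load a wooden round into the drilling jig and clamp it

### The arm

A 7-joint arm with a two-finger parallel gripper is mounted at the origin on the work surface; the furniture and walls round the work are solid. World frame = base frame: x ahead of the robot, y to its left, z up, the work surface at z = 0. Lengths are in m, angles in rad, forces in N, time in s.
With the tool pointing down it reaches from about 0.425 to 0.975 m from the base axis. Payload 16.7 kg.
Tool frame: the origin (TCP) lies at the very end of the fingers, on their centre line; the grasp point (between the pads) lies 19 mm behind it; z points along the fingers, y is the line along which they close (so a half turn about z gives the same grasp; the last joint's range is limited). The gripper opens to 85 mm and grips with 20 to 120 N. Pads are 22 mm wide; open, the fingers measure 114 mm over their backs; the gripper's body (76 mm by 85 mm) begins 54 mm behind the grasp point. The pads swing forward as they close: fully open they stand 13 mm farther back than shut.
Start: joints at [0.995, 0.426, 0.074, 1.606, -0.034, 1.111, -0.067], TCP at [0.279, -0.614, 0.231] pointing down, gripper open.
Joint ranges: [-2.85, 2.85], [-0.5, 2.14], [-1.23, 1.37], [0.21, 2.46], [-1.02, 4.16], [0.16, 2.05], [-2.73, 2.73]. Speed limits (rad/s): [1.89, 1.89, 2.39, 2.39, 3.01, 3.01, 3.01].

### API

Orientations are given as a rotation vector (axis times angle).
In Python, from workcell import ctrl, snapshot, camera_params gives the robot as it stands.
- The arm moves only by the tool step_arm, never from a script. Its argument "motion" is one flat list of numbers, 5 for each row, row after row: the shift along the world's x, y, z in mm, then the turn about the world's z in degrees, then the finger opening in mm, from 0 to 85.4. A call has 1 to 5 rows; each row shifts and turns the commanded pose from where the row before left it; what a row does not reach is not made up. A row lasts 1/10 s, in which the tool goes at most 50 mm and 8.59 degrees, less where a joint would pass 70% of its speed; a pose out of reach is approached as far as the arm can. A call is refused whole if a number of a shift passes 50 or a number of a turn 8.59, either way. A call with a gripper value outside its range is refused whole. The fingers move at their own pace and stop on an object; the grip force is fixed at half the most. Time passes only in rows, so rows that do not move let the fingers close. It gives the time, the measured TCP pose, the force, the opening and the grip force at its end, in the units of the state.
- ctrl.get_obs(): the state, without advancing time (a new reading comes with each control period).
- snapshot(name): name is "scene" or "top" or "wrist"; returns (picture, depth): 480x640x3 uint8, red, green, blue; 480x640 float32, m along the optical axis (not along the pixel's ray), 0 where there is no reading.
- camera_params(name): a dict with "intrinsics" (3x3 intrinsics, pixels), "pose" (4x4, takes a point from camera to world coordinates). Camera axes: x right, y up, looking along -z (the intrinsics and any distortion apply to the point x, -y, -z); pixel columns grow to the right and rows downward; lengths in m; the calibration is good to about 2 mm. A picture is of the moment at which its call begins: read the wrist's pose just before it. camera_params takes no time and is no camera call; for the wrist camera it gives the pose at the moment of the call.
- ctrl.close_job(): hands the job in; it is judged then, once.
The state is a dict: "t": time; "joint_pos": joint angles; "joint_vel": joint speeds; "tau": joint torques, N m; "position": TCP position; "tcp_rot": TCP orientation; "contact_force": force on the tool from outside, world axes, zero at the start; "ft_torque": the same for the moment, N m; "finger_gap": opening from 0.0 (shut) to 1.0 (fully open); "gripper_force": force on a finger pad.
Only numpy, scipy, OpenCV 4.12 (cv2) and the standard library are available. Lean on these libraries where they do the work, as an engineer would, in place of code of your own. Each camera call takes 0.05 s, during which the arm holds its last target. There are 200 camera calls.

### The job

Without picking it up, push the thick wooden round home in the drilling jig: roll it across the jig's base, over the low bead, until it drops in against the long fence, and push its overhanging end so that it slides along the fence until the other end meets the end stop. Then push the red lever over so that the clamp's pad comes down on the round and stays there. Leave the other things on the bench where they are.

Things in the scene. Friction and masses are not known exactly. Their poses are not given: they have to be found in the camera images.
- jig: Wooden drilling jig, fixed to the bench. Origin: middle of its base's underside, on the bench top. Its x runs along the long fence towards the end stop, y from the fence towards the clamp (roughly away from the robot), z up. Base 260 (x) x 170 (y) x 18 mm. Clamp bracket at x -66 to -44, y 24 to 60, up to z 55 mm; the clamp's arm swings in x -63 to -47 mm.
- fence (a point): Point on the fence's face, half-way along it, at the base's top: jig frame (0, -59, 18) mm. The fence is a rail along the jig (x -120 to 120 mm), 22 mm thick, its top at z 48 mm.
- bead (a point): Crest of the low half-round bead on the base, parallel to the fence: jig frame (0, -34, 21) mm. It stands 3 mm above the base from x -122 to 94 mm and keeps a 28 mm round against the fence with about 1 mm of play; a light push rolls the round over it.
- end_stop (a point): Point on the end stop's face: jig frame (101, -45, 32) mm. The stop is a block across the jig, x 101 to 123, y -53 to 47, top at z 48 mm.
- seat (a point): Fixed to the jig at (-29, -45, 32) mm in its frame: where the round's middle belongs when the round is home against fence and end stop.
- round: The thick wooden round: cylinder 28 mm in diameter, 260 mm long, about 0.11 kg, lying on the jig's base nearly parallel to the fence, between bead and clamp bracket, axis at z 32 mm. Origin: its middle, on the axis; its x is the axis, towards the end stop; its y and z turn as it rolls. It rolls easily and soon comes to rest when let go.
- round_end (a point): Centre of the round's free end face, which overhangs the jig's base on the robot's left, 130 mm from the round's middle along its -x.
- jig_toggle_lever (a joint): Clamp angle (one rigid lever with arm and pad): 1.31 wide open, red lever leaning back away from the fence; it falls as the lever is pushed up and over towards the fence; the pad touches a seated 28 mm round at about 0.26. Turns in the plane x = -55 mm about a pivot at y 42, z 47 mm (jig frame); friction 0.12 N m holds it where it is left.
- lever_tip (a point): Free end of the red lever, a round handle 17 mm in diameter, 112 mm from the pivot; the last 62 mm are red. At clamp angle q it is at y = 42 + 11 cos q + 111 sin q, z = 47 + 111 cos q - 11 sin q mm in the jig's frame.
- clamp_pad (a point): Centre of the underside of the clamp's round pad, 16 mm across, on the arm opposite the red lever. While the clamp is open, arm and pad stand above the round's middle, 85 to 150 mm over the bench.
- drill: Bystander: cordless drill, 238 x 67 x 202 mm, standing on its battery at the right edge of the bench. Origin: middle of its underside.
- screw_jar: Bystander: jar of screws, 66 mm across, 95 mm tall, at the far right corner of the bench. Origin: middle of its underside.
- tin_stain: Bystander: tin of wood stain with a cream side, 67 mm across, 105 mm tall, near the bench's left edge, before a plank screen along that side (y 0.40 to 0.43 m, top at z 0.40 m, tall posts at x 0.04 and 0.56 m). Origin: middle of its underside.
- sanding_block: Bystander: black sanding block, 67 x 112 x 39 mm, near the far left corner of the bench. Origin: middle of its underside.

How it is judged:
By the outcome, as a careful person would: the job done as asked, in the order asked, and still so for the second after the job is handed in, with the robot touching nothing.
It also fails if it takes over 69 s, if anything falls off the work surface, if the arm or the gripper's body presses on something with over 40 N, if the wrist force passes 120 N, or if a joint passes its speed limit or range.

## Working session

There is one attempt and no reset: what is moved stays moved. The work goes in short steps, Python scripts to look and compute and a tool call to move; the robot and the scene stay as the last step left them, time stands still between calls to the robot, and variables do not carry over. Pictures are saved under pics/ and viewed, at most 10 in all, crops included, and the job is handed in when it is done.

Besides the shell and the picture viewer there is one more tool, called after "Emit:" as name(argument=value, ...) on one line, values as JSON. step_arm: Moves the arm, as the interface text tells. Its arguments: {"type":"object","properties":{"motion":{"type":"array","items":{"type":"number"}}},"required":["motion"]}

```bash
mkdir -p pics; python3 - <<'E'
from workcell import ctrl, snapshot, camera_params
import cv2,numpy as np
for n in ("top","scene"):
    p,d=snapshot(n); cv2.imwrite(f"pics/{n}0.png",p[:,:,::-1]); np.save(f"pics/{n}0.npy",d)
    c=camera_params(n); print(n,c["intrinsics"],c["pose"].round(4) if hasattr(c["pose"],"round") else c["pose"], [k for k in c])
o=ctrl.get_obs(); print(o["t"],o["position"],o["tcp_rot"],o["contact_force"])
E
```

```text
top [[493.43223885   0.         324.13271345]
 [  0.         493.43223885 243.07842715]
 [  0.           0.           1.        ]] [[ 0.0288  0.997  -0.0714  0.3532]
 [-0.9996  0.0291  0.0033 -0.0067]
 [ 0.0053  0.0713  0.9974  1.1248]
 [ 0.      0.      0.      1.    ]] ['intrinsics', 'pose']
scene [[472.89403767   0.         316.86265337]
 [  0.         472.89403767 245.84068463]
 [  0.           0.           1.        ]] [[ 0.1912 -0.6915  0.6966  1.1643]
 [ 0.9815  0.1448 -0.1256 -0.1446]
 [-0.0141  0.7077  0.7064  0.8572]
 [ 0.      0.      0.      1.    ]] ['intrinsics', 'pose']
0.1 [ 0.27922203 -0.61414349  0.23066105] [-3.06925642e+00 -6.64980685e-01  5.28646099e-04] [-0.58494735 -0.35269427 -0.77126591]
```

View pics/top0.png

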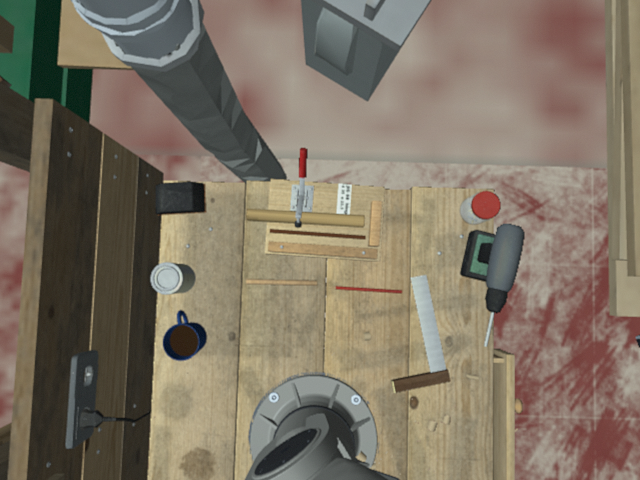

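View pics/scene0.png

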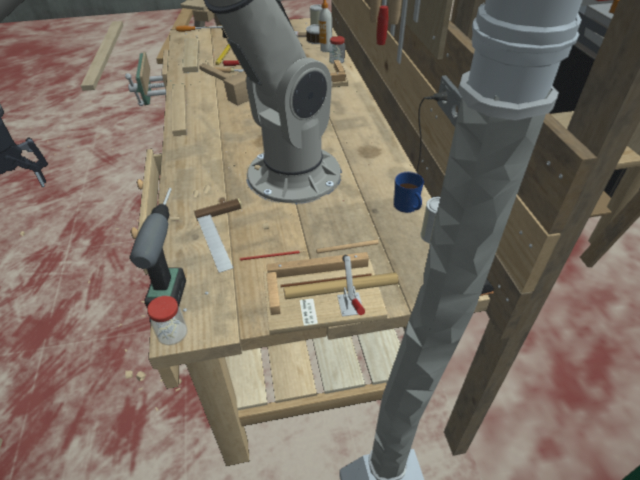

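The top view shows the jig at about (265–380, 180–260), with the round at rows 213–222 from column 247 to 365. The red lever tip is near (303,150), and a duct stands at the far left. I'll enlarge the jig.

```bash
python3 - <<'E'
import cv2
p=cv2.imread("pics/top0.png")[140:270,235:395]
cv2.imwrite("pics/topcrop.png",cv2.resize(p,None,fx=4.6,fy=4.6,interpolation=cv2.INTER_CUBIC))
E
```

```text
(no output)
```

View pics/topcrop.png

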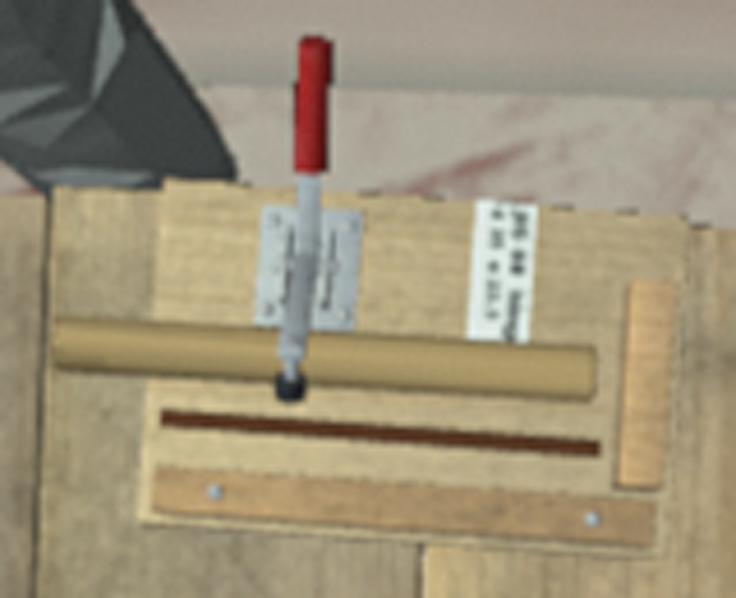

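The crop shows the fence top from (153,468) to (658,505), the bead from (160,418) to (600,449), and the end stop with corners (630,280) and (664,490). The round runs from (55,345) to (597,373). Next I'll fit the jig pose to these points.

```bash
cat > h.py <<'E'
import numpy as np
from workcell import camera_params
from scipy.optimize import least_squares
def ray(cam,uv,z):
    K=np.array(cam["intrinsics"]);T=np.array(cam["pose"])
    d=np.linalg.inv(K)@[uv[0],uv[1],1]; d=T[:3,:3]@(d*[1,-1,-1]); o=T[:3,3]
    return (o+d*(z-o[2])/d[2])
def jig2w(J,p):
    p=np.atleast_2d(p).astype(float)/1000; c,s=np.cos(J[2]),np.sin(J[2])
    return np.c_[J[0]+c*p[:,0]-s*p[:,1],J[1]+s*p[:,0]+c*p[:,1],p[:,2]]
def w2jig(J,w):
    w=np.atleast_2d(w); c,s=np.cos(J[2]),np.sin(J[2]);d=w[:,:2]-J[:2]
    return np.c_[c*d[:,0]+s*d[:,1],-s*d[:,0]+c*d[:,1],w[:,2]]*1000
E
python3 - <<'E'
from h import *
cam=camera_params("top")
px=lambda c:(235+(c[0]+.5)/4.6-.5,140+(c[1]+.5)/4.6-.5)
L=[((153,468),(-120,-59,48)),((658,505),(120,-59,48)),((655,546),(120,-81,48)),((155,512),(-120,-81,48)),
((630,280),(101,47,48)),((676,284),(123,47,48)),((664,490),(123,-53,48)),((618,487),(101,-53,48)),((160,418),(-122,-34,21)),((600,449),(94,-34,21))]
W=np.array([ray(cam,px(a),b[2]/1000) for a,b in L]);P=[b for a,b in L]
r=least_squares(lambda J:(jig2w(J,P)-W)[:,:2].ravel(),[.6,0,-np.pi/2])
J=r.x;print(J,np.degrees(J[2]));print((r.fun*1000).round(1).reshape(-1,2))
np.save("J.npy",J)
for e in [(55,345),(597,373)]: print("round",w:=ray(cam,px(e),.040),w2jig(J,w))
t=ray(cam,px((316,45)),.07);print("tip",t,w2jig(J,t))
d=np.load("pics/top0.npy");print(d[152,302:305],d[218,260])
E
```

```text
[ 0.48504579 -0.00986862 -1.61198365] -92.35985954834872
[[ 0.6 -0.4]
 [ 1.3  0.3]
 [-1.1  0.2]
 [-0.5  2.2]
 [ 0.5 -0.8]
 [ 0.9 -0.7]
 [-0.  -0.2]
 [ 0.1 -0.2]
 [-0.9  0.1]
 [-0.9 -0.6]]
round [0.48890592 0.16300731 0.04      ] [[-172.88826081   -3.26142302   40.        ]]
round [ 0.48305171 -0.09786565  0.04      ] [[88.00451358  1.6309523  40.        ]]
tip [0.63129272 0.04093333 0.07      ] [[-56.78068095 144.03110306  70.        ]]
[1.0290715 1.0269891 1.0305197] 1.0922087
```

```bash
python3 - <<'E'
from h import *
J=np.load("J.npy")
for n in ("top","scene"):
    cam=camera_params(n);K=np.array(cam["intrinsics"]);T=np.array(cam["pose"]);d=np.load(f"pics/{n}0.npy")
    v,u=np.mgrid[0:480,0:640];p=np.stack([(u-K[0,2])/K[0,0]*d,-(v-K[1,2])/K[1,1]*d,-d],-1)[d>0]@T[:3,:3].T+T[:3,3]
    for lo,hi in((.05,.15),(.15,.3),(.3,.5)):
        q=p[(p[:,2]>lo)&(p[:,2]<hi)&(p[:,0]>.55)&(p[:,0]<1.1)&(abs(p[:,1])<.4)&~((p[:,0]<.66)&(p[:,1]<.07))]
        if len(q):print(n,lo,hi,len(q),"x",np.percentile(q[:,0],[1,50,99]).round(3),"y",np.percentile(q[:,1],[1,50,99]).round(3))
    q=w2jig(J,p[(p[:,2]>.06)&(p[:,2]<.2)]);q=q[(abs(q[:,0]+55)<14)&(abs(q[:,1])<160)]
    for y in range(-40,170,20):
        s=q[(q[:,1]>=y)&(q[:,1]<y+20)]
        if len(s):print(" clamp y",y,"z",s[:,2].min().round(),s[:,2].max().round(),"x",s[:,0].mean().round())
for p in [(8,40,0),(8,-20,0),(-111,36,0),(-190,-45,0),(-55,137,0)]:print(p,(jig2w(J,p)[0]*1000).round())
E
```

```text
top 0.05 0.15 803 x [0.591 0.608 0.675] y [0.142 0.161 0.4  ]
top 0.15 0.3 1452 x [0.594 0.606 0.665] y [0.146 0.172 0.238]
top 0.3 0.5 4010 x [0.594 0.607 0.67 ] y [0.148 0.17  0.238]
 clamp y -40 z 98.0 108.0 x -54.0
 clamp y -20 z 99.0 119.0 x -54.0
 clamp y 0 z 84.0 110.0 x -54.0
 clamp y 20 z 61.0 84.0 x -54.0
 clamp y 40 z 60.0 65.0 x -54.0
 clamp y 60 z 61.0 82.0 x -54.0
 clamp y 80 z 76.0 98.0 x -54.0
 clamp y 100 z 89.0 112.0 x -55.0
 clamp y 120 z 98.0 117.0 x -53.0
scene 0.05 0.15 2104 x [0.554 0.685 0.702] y [0.141 0.173 0.4  ]
scene 0.15 0.3 4243 x [0.554 0.687 0.703] y [0.145 0.183 0.4  ]
scene 0.3 0.5 8681 x [0.559 0.69  0.703] y [0.147 0.175 0.4  ]
 clamp y -40 z 103.0 107.0 x -51.0
 clamp y -20 z 99.0 120.0 x -51.0
 clamp y 0 z 81.0 115.0 x -52.0
 clamp y 20 z 60.0 88.0 x -52.0
 clamp y 40 z 60.0 65.0 x -52.0
 clamp y 60 z 61.0 81.0 x -51.0
 clamp y 80 z 80.0 96.0 x -50.0
 clamp y 100 z 83.0 109.0 x -50.0
 clamp y 120 z 97.0 119.0 x -52.0
(8, 40, 0) [525. -20.   0.]
(8, -20, 0) [465. -17.   0.]
(-111, 36, 0) [526. 100.   0.]
(-190, -45, 0) [448. 182.   0.]
(-55, 137, 0) [624.  39.   0.]
```

Emit:
step_arm(motion=[0,0,50,0,60,0,0,50,0,60,19,45,0,-2,60,19,45,0,-2,60,19,45,0,-2,60])

```text
t: 0.6
position: [0.3367, -0.4777, 0.3311]
tcp_rot: [-3.101, -0.501, 0.0]
contact_force: [0.9, -0.1, 0.6]
finger_gap: 0.702
gripper_force: 0.0
```

Emit:
step_arm(motion=[19,45,0,-2,60,19,45,0,-2,60,19,45,0,-2,60,19,45,0,-2,60,19,45,0,-2,60])

```text
t: 1.1
position: [0.4316, -0.2525, 0.3313]
tcp_rot: [3.133, 0.229, -0.0]
contact_force: [0.9, -0.5, -0.0]
finger_gap: 0.704
gripper_force: 0.0
```

Emit:
step_arm(motion=[19,45,0,-2,60,19,45,0,-2,60,19,45,0,-2,60,0,0,0,0,60,0,0,0,0,60])

```text
t: 1.6
position: [0.4885, -0.1184, 0.331]
tcp_rot: [-3.141, -0.071, 0.001]
contact_force: [-0.9, -1.8, -0.4]
finger_gap: 0.704
gripper_force: 0.0
```

Emit:
step_arm(motion=[18,49,0,-2.5,60,19,49,0,-2.5,60,0,0,-50,0,60,0,0,-50,0,60,0,0,-50,0,60])

```text
t: 2.1
position: [0.5234, -0.0271, 0.1798]
tcp_rot: [3.14, -0.072, 0.001]
contact_force: [1.2, -0.7, -0.8]
finger_gap: 0.702
gripper_force: 0.0
```

Emit:
step_arm(motion=[0,0,-50,0,60,0,0,-40,0,60,0,0,0,0,60,0,0,0,0,60])

```text
t: 2.5
position: [0.5237, -0.0267, 0.0919]
tcp_rot: [3.141, -0.071, -0.002]
contact_force: [0.9, 0.2, 1.1]
finger_gap: 0.705
gripper_force: 0.0
```

```bash
python3 - <<'E'
from workcell import ctrl, snapshot, camera_params
import cv2,numpy as np
a=snapshot("top")[0][120:290,215:415];b=snapshot("scene")[0][200:350,230:430]
cv2.imwrite("pics/a1.png",cv2.resize(np.vstack([a,b])[:,:,::-1],(480,768)[0:2] if 0 else (375,600),interpolation=cv2.INTER_CUBIC))
E
```

```text
(no output)
```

View pics/a1.png

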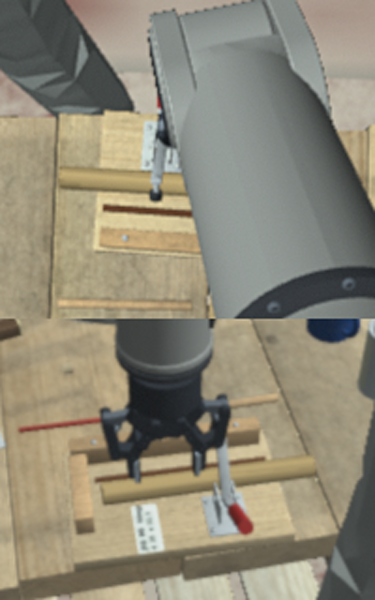

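The gripper stands to the right of the clamp arm, fingers on the clamp side of the round. I'll descend and push.

Emit:
step_arm(motion=[0,0,-30,0,52,0,0,-20,0,52,0,0,-10,0,52,0,0,0,0,52,0,0,0,0,52])

```text
t: 3.1
position: [0.5246, -0.0259, 0.0327]
tcp_rot: [3.141, -0.07, 0.003]
contact_force: [-0.0, 0.1, -0.2]
finger_gap: 0.606
gripper_force: 0.0
```

Emit:
step_arm(motion=[-5,0,0,0,52,-5,0,0,0,52,-5,0,0,0,52,-5,0,0,0,52,-4,0,0,0,52])

```text
t: 3.6
position: [0.5043, -0.0257, 0.0339]
tcp_rot: [-3.14, 0.069, -0.015]
contact_force: [17.2, -2.1, 28.8]
finger_gap: 0.611
gripper_force: 15.5
```

Emit:
step_arm(motion=[-4,0,0,0,52,-4,0,0,0,52,-4,0,0,0,52,-4,0,0,0,52,-4,0,0,0,52])

```text
t: 4.1
position: [0.492, -0.0253, 0.0381]
tcp_rot: [-3.139, 0.07, -0.038]
contact_force: [26.2, -3.4, 81.5]
finger_gap: 0.608
gripper_force: 39.6
```

Emit:
step_arm(motion=[6,0,5,0,52,0,0,5,0,52])

```text
t: 4.3
position: [0.4872, -0.0258, 0.0428]
tcp_rot: [-3.141, 0.07, -0.005]
contact_force: [-1.4, 0.0, 0.4]
finger_gap: 0.608
gripper_force: 0.0
```

```bash
python3 - <<'E'
from workcell import ctrl, snapshot, camera_params
import cv2,numpy as np
b=snapshot("scene")[0][200:350,230:430]
cv2.imwrite("pics/a2.png",cv2.resize(b[:,:,::-1],(800,600),interpolation=cv2.INTER_CUBIC))
o=ctrl.get_obs();print(o["position"],o["contact_force"],o["ft_torque"],o["t"])
E
```

```text
[ 0.48618183 -0.02590372  0.04270164] [ 0.62935234 -0.70657567  1.36189553] [ 0.04234882 -0.01039694 -0.04204472] 4.35
```

View pics/a2.png

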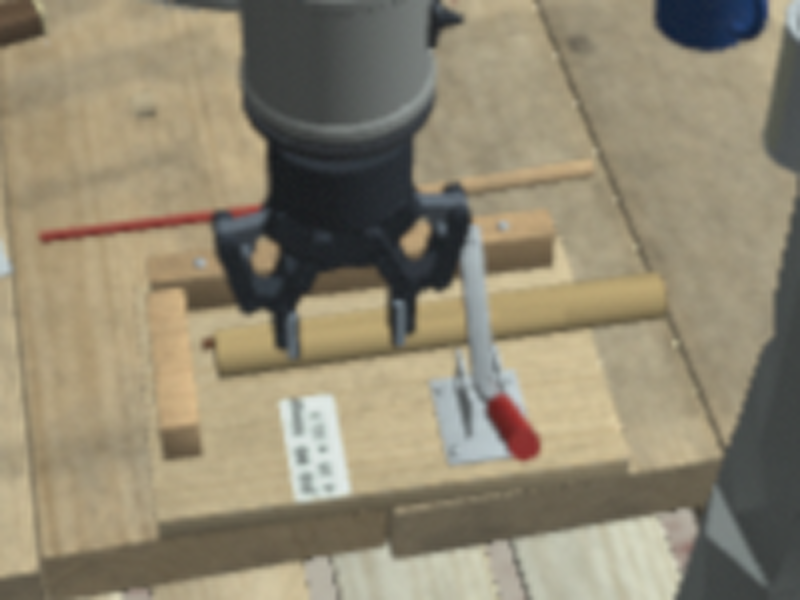

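The round has rolled up to the bead, but the open fingertips stood too high and pressed on its upper flank. I'll back off, go lower and push again.

Emit:
step_arm(motion=[15,-4,0,0,48,15,0,0,0,48,0,0,-10,0,48,0,0,-10,0,48,0,0,0,0,48])

```text
t: 4.85
position: [0.5134, -0.0298, 0.0193]
tcp_rot: [3.141, -0.069, -0.006]
contact_force: [0.0, -0.6, 0.3]
finger_gap: 0.564
gripper_force: 0.0
```

Emit:
step_arm(motion=[-6,0,0,0,48,-6,0,0,0,48,-5,0,0,0,48,-4,0,0,0,48])

```text
t: 5.25
position: [0.4941, -0.03, 0.0216]
tcp_rot: [3.141, -0.07, 0.001]
contact_force: [0.9, 0.2, 0.2]
finger_gap: 0.561
gripper_force: 0.1
```

Emit:
step_arm(motion=[-3,0,0,0,48,-3,0,0,0,48,-3,0,0,0,48])

```text
t: 5.55
position: [0.4873, -0.0298, 0.022]
tcp_rot: [-3.14, 0.07, -0.005]
contact_force: [12.1, -2.7, 6.3]
finger_gap: 0.56
gripper_force: 5.9
```

Emit:
step_arm(motion=[-3,0,0,0,48,-3,0,0,0,48,-2,0,0,0,48])

```text
t: 5.85
position: [0.4856, -0.0297, 0.0243]
tcp_rot: [-3.139, 0.07, -0.023]
contact_force: [30.2, -5.2, 17.7]
finger_gap: 0.562
gripper_force: 15.4
```

Friction on the fingers is jamming the roll, so I'll let the fingers rise as they push, following the round's rear surface.

Emit:
step_arm(motion=[12,0,0,0,48,0,0,-5,0,48,-5,0,0,0,48,0,0,0,0,48])

```text
t: 6.25
position: [0.4865, -0.0297, 0.0169]
tcp_rot: [-3.14, 0.07, -0.007]
contact_force: [11.2, 0.6, 7.1]
finger_gap: 0.562
gripper_force: 5.8
```

Emit:
step_arm(motion=[-3,0,3,0,48,-3,0,4,0,48,-3,0,4,0,48,-3,0,4,0,48,-3,0,4,0,48])

```text
t: 6.75
position: [0.4686, -0.0299, 0.0352]
tcp_rot: [3.141, -0.07, -0.002]
contact_force: [0.2, -0.1, 0.6]
finger_gap: 0.565
gripper_force: 0.0
```

Emit:
step_arm(motion=[15,0,0,0,48,10,0,20,0,30,0,-5,45,0,10,0,0,50,0,0,0,0,50,0,0])

```text
t: 7.25
position: [0.4936, -0.0348, 0.2019]
tcp_rot: [-3.14, 0.07, 0.002]
contact_force: [1.2, -0.8, -0.2]
finger_gap: -0.002
gripper_force: 0.0
```

```bash
python3 - <<'E'
from workcell import ctrl, snapshot, camera_params
import cv2,numpy as np
a=snapshot("top")[0][170:270,230:400]
b=snapshot("scene")[0][220:340,240:430]
r=lambda i:cv2.resize(i[:,:,::-1],(560,300),interpolation=cv2.INTER_CUBIC)
cv2.imwrite("pics/a3.png",np.vstack([r(a),r(b)]))
o=ctrl.get_obs();print(o["position"],o["contact_force"],o["t"])
E
```

```text
[ 0.49710379 -0.03477153  0.20633711] [-0.14047417 -0.52988485 -1.39736863] 7.35
```

View pics/a3.png

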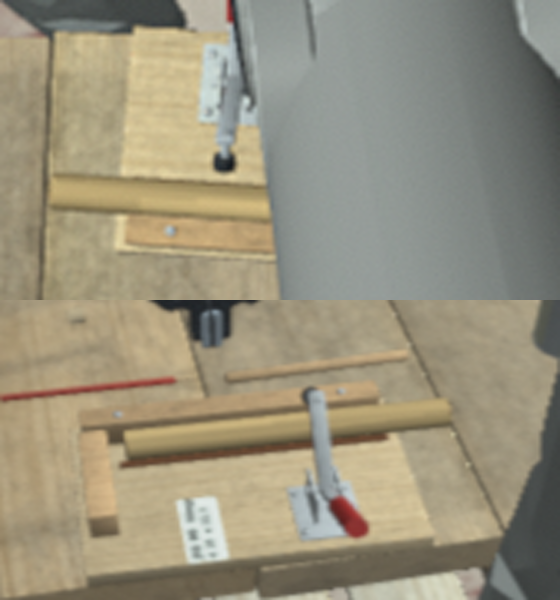

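The round now lies between bead and fence along its whole length, its free end at about (52,192) in the top crop, about 14 mm short of home. I'll go round to that end with the fingers shut.

Emit:
step_arm(motion=[-10,47,0,0,0,-10,47,0,0,0,-10,46,0,0,0,-10,46,0,0,0,-10,46,0,0,0])

```text
t: 7.85
position: [0.4435, 0.1985, 0.2003]
tcp_rot: [3.14, -0.07, 0.0]
contact_force: [1.2, 0.4, -0.1]
finger_gap: 0.002
gripper_force: 0.0
```

Emit:
step_arm(motion=[0,0,0,0,0,0,0,-45,0,0,0,0,-45,0,0,0,0,0,0,0])

```text
t: 8.25
position: [0.4414, 0.1953, 0.106]
tcp_rot: [3.137, -0.069, -0.012]
contact_force: [-0.7, 0.4, 0.2]
finger_gap: 0.002
gripper_force: 0.0
```

Emit:
step_arm(motion=[5,3,-40,0,0,0,0,-30,0,0,0,0,-12,0,0,0,0,0,0,0,0,0,0,0,0])

```text
t: 8.75
position: [0.4505, 0.2004, 0.0299]
tcp_rot: [-3.14, 0.07, -0.002]
contact_force: [-0.7, -0.2, -0.1]
finger_gap: 0.001
gripper_force: 0.0
```

Emit:
step_arm(motion=[0,-5,0,0,0,0,-5,0,0,0,0,-4,0,0,0,0,-4,0,0,0,0,-3,0,0,0])

```text
t: 9.25
position: [0.4498, 0.1785, 0.0285]
tcp_rot: [3.141, -0.071, 0.0]
contact_force: [0.6, -0.0, 0.2]
finger_gap: -0.003
gripper_force: 0.0
```

Emit:
step_arm(motion=[0,-2,0,0,0,0,-2,0,0,0,0,-2,0,0,0,0,-2,0,0,0])

```text
t: 9.65
position: [0.4497, 0.1712, 0.0283]
tcp_rot: [-3.141, 0.07, -0.0]
contact_force: [0.6, 0.4, 1.5]
finger_gap: 0.001
gripper_force: 0.6
```

Emit:
step_arm(motion=[0,-2,0,0,0,0,-2,0,0,0,0,-1,0,0,0,0,-1,0,0,0])

```text
t: 10.05
position: [0.4497, 0.165, 0.0283]
tcp_rot: [-3.141, 0.07, -0.0]
contact_force: [-1.1, 0.9, 1.1]
finger_gap: 0.002
gripper_force: 0.6
```

Emit:
step_arm(motion=[0,-1,0,0,0,0,-1,0,0,0,0,-1,0,0,0,0,-1,0,0,0])

```text
t: 10.45
position: [0.4505, 0.1636, 0.0288]
tcp_rot: [-3.137, 0.067, -0.003]
contact_force: [0.2, 18.1, -0.7]
finger_gap: -0.005
gripper_force: 8.9
```

The round stopped against the end stop, with 18 N building up. I'll back off, rise and measure the red lever.

Emit:
step_arm(motion=[0,12,0,0,0,0,10,50,0,0,0,0,50,0,0,0,0,50,0,0,0,0,50,0,0])

```text
t: 10.95
position: [0.4489, 0.183, 0.2293]
tcp_rot: [3.141, -0.069, -0.001]
contact_force: [0.1, -0.3, 0.2]
finger_gap: -0.001
gripper_force: 0.0
```

```bash
cat > look.py <<'E'
from h import *
from workcell import ctrl,snapshot
import cv2
J=np.load("J.npy");P=[]
for n in ("top","scene"):
    im,d=snapshot(n);cv2.imwrite(f"pics/cur_{n}.png",im[:,:,::-1])
    cam=camera_params(n);K=np.array(cam["intrinsics"]);T=np.array(cam["pose"])
    v,u=np.mgrid[0:480,0:640];p=np.stack([(u-K[0,2])/K[0,0]*d,-(v-K[1,2])/K[1,1]*d,-d],-1)@T[:3,:3].T+T[:3,3]
    r=im.astype(int);m=(d>0)&(r[...,0]>90)&(r[...,1]<60)&(r[...,2]<60)
    q=w2jig(J,p[m]);q=q[(abs(q[:,0]+55)<25)&(q[:,2]>50)]
    if len(q)>5:
        f=np.median(np.arctan2(q[:,1]-42,q[:,2]-47));print(n,len(q),"x",np.median(q[:,0]).round(1),"y",q[:,1].min().round(),q[:,1].max().round(),"z",q[:,2].min().round(),q[:,2].max().round(),"ang",f.round(2))
o=ctrl.get_obs();print(o["position"],o["contact_force"],o["t"])
E
python3 look.py
```

```text
top 164 x -55.5 y 82.0 139.0 z 81.0 118.0 ang 0.9
scene 79 x -50.4 y 90.0 139.0 z 85.0 117.0 ang 0.92
[0.45197497 0.18441908 0.23340238] [ 1.40527284 -0.07796838 -1.62623655] 11.05
```

The lever's tip is at jig (y≈138, z≈108), so the clamp angle is about 0.9. I'll go over and behind it.

Emit:
step_arm(motion=[10,-37,0,0,0,10,-37,0,0,0,10,-37,0,0,0,10,-36,0,0,0,40,0,0,0,0])

```text
t: 11.55
position: [0.5281, 0.0306, 0.2273]
tcp_rot: [3.137, -0.078, -0.002]
contact_force: [-0.5, 0.4, 0.1]
finger_gap: 0.003
gripper_force: 0.0
```

Emit:
step_arm(motion=[40,0,0,0,0,40,0,0,0,0,42,0,0,0,0,0,0,0,0,0,0,0,0,0,0])

```text
t: 12.05
position: [0.6516, 0.0362, 0.2261]
tcp_rot: [-3.141, 0.07, 0.003]
contact_force: [-0.6, -0.0, 0.3]
finger_gap: 0.002
gripper_force: 0.0
```

Emit:
step_arm(motion=[6,2,-50,0,0,0,0,-50,0,0,0,0,-40,0,0,0,0,0,0,0])

```text
t: 12.45
position: [0.6534, 0.0376, 0.0829]
tcp_rot: [3.14, -0.069, -0.013]
contact_force: [-0.6, -0.3, -0.3]
finger_gap: -0.001
gripper_force: 0.0
```

Emit:
step_arm(motion=[-6,0,0,0,0,-5,0,0,0,0,-4,0,2,0,0,-4,0,3,0,0,-4,0,3,0,0])

```text
t: 12.95
position: [0.636, 0.038, 0.0977]
tcp_rot: [-3.14, 0.07, -0.007]
contact_force: [9.9, -0.5, 4.1]
finger_gap: -0.001
gripper_force: 4.9
```

Emit:
step_arm(motion=[-4,0,3,0,0,-4,0,3,0,0,-4,0,3,0,0,-4,0,2,0,0,-4,0,2,0,0])

```text
t: 13.45
position: [0.619, 0.0384, 0.1125]
tcp_rot: [-3.139, 0.071, -0.016]
contact_force: [8.9, 0.3, 7.9]
finger_gap: -0.002
gripper_force: 4.7
```

Emit:
step_arm(motion=[-4,0,2,0,0,-4,0,2,0,0,-4,0,1,0,0,-4,0,1,0,0,-3,0,0,0,0])

```text
t: 13.95
position: [0.5953, 0.0379, 0.115]
tcp_rot: [3.141, -0.07, 0.0]
contact_force: [2.4, 0.5, 1.4]
finger_gap: 0.003
gripper_force: 1.2
```

```bash
python3 look.py
```

```text
[0.59500365 0.03783914 0.11461278] [0.94531597 0.11985662 0.62677073] 14.05
```

Light force, so the lever is moving. I'll continue slowly until the pad meets the round.

Emit:
step_arm(motion=[-3,0,0,0,0,-3,0,0,0,0,-2,0,0,0,0,-2,0,0,0,0])

```text
t: 14.45
position: [0.5873, 0.038, 0.1152]
tcp_rot: [-3.14, 0.07, -0.006]
contact_force: [18.9, 0.0, -4.3]
finger_gap: -0.002
gripper_force: 9.3
```

Emit:
step_arm(motion=[-1,0,0,0,0,-1,0,0,0,0,-1,0,0,0,0])

```text
t: 14.75
position: [0.5867, 0.0381, 0.1158]
tcp_rot: [-3.139, 0.071, -0.013]
contact_force: [30.1, 0.4, -11.0]
finger_gap: -0.003
gripper_force: 15.1
```

The force rises sharply at x = 0.587, exactly where the pad should touch. I'll retreat and check.

Emit:
step_arm(motion=[12,0,0,0,0,30,0,0,0,0,0,0,50,0,0,0,0,50,0,0,0,0,40,0,0])

```text
t: 15.25
position: [0.6244, 0.0381, 0.2565]
tcp_rot: [-3.14, 0.069, 0.002]
contact_force: [0.4, 0.4, 0.3]
finger_gap: -0.002
gripper_force: 0.0
```

Emit:
step_arm(motion=[0,-45,0,0,0,0,-45,0,0,0,0,-45,0,0,0,0,-45,0,0,0,0,-45,0,0,0])

```text
t: 15.75
position: [0.6239, -0.1888, 0.2543]
tcp_rot: [-3.141, 0.07, 0.002]
contact_force: [1.4, -0.6, 0.6]
finger_gap: 0.002
gripper_force: 0.0
```

```bash
python3 look.py; python3 - <<'E'
import cv2,numpy as np
a=cv2.imread("pics/cur_top.png")[150:270,230:400];b=cv2.imread("pics/cur_scene.png")[220:340,240:430]
r=lambda i:cv2.resize(i,(475,300),interpolation=cv2.INTER_CUBIC)
cv2.imwrite("pics/fin.png",np.vstack([r(a),r(b)]))
E
```

```text
top 105 x -56.1 y 54.0 87.0 z 98.0 157.0 ang 0.29
scene 20 x -50.4 y 76.0 90.0 z 116.0 153.0 ang 0.42
[ 0.62287706 -0.19476889  0.2536888 ] [-0.06299375 -0.37979516 -0.41928415] 15.85
```

View pics/fin.png

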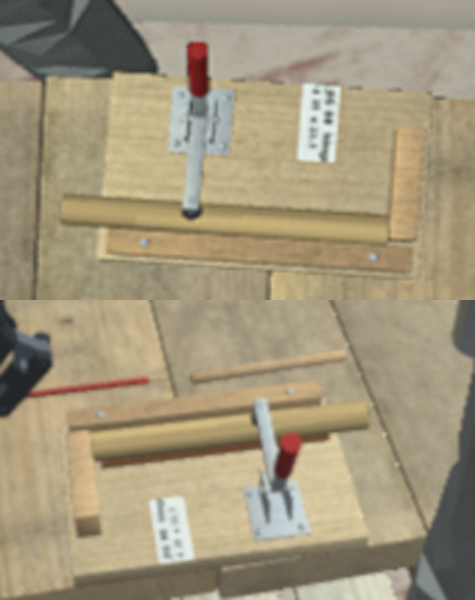

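The round lies against the fence with its right end at the end stop (about (388,228) in the top crop). The pad is on it at (190,210), and the lever stands upright.

```bash
python3 -c "
from workcell import ctrl
print(ctrl.close_job())"
```

```text
the job is handed in; nothing more can be done
None
```

I handed the job in at about 16 s: the last picture shows the round against the fence and end stop with the clamp pad down on it, but the first push at the bead jammed at about 85 N wrist force (limit 120 N), read at the fingers.

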